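Swing the bench supply round to the board stand

TASK

Swing the heavy bench power supply round on its swing shelf until its front panel points straight at the middle of the acrylic stand with the circuit boards, let go of it, and leave it standing there by itself, still, for at least three seconds. The bearing hardly brakes and the sprung rubber rails on its sides bounce, so push lightly, keep the swing slow and bring it to a soft stop: never bang the supply or let the shelf run into its end stops. Do not touch the boards, and leave everything else on the counter where it lies.

Things in the scene. Friction and masses are not known exactly. Their poses are not given: they have to be found in the camera images.
- swing (a joint): Ball-bearing hinge of the swing shelf with the supply on it, in rad: 0 when the supply points along the pillar's -x (towards the robot), + clockwise from above (towards the robot's left), end stops at -1.4 and +1.4. Starts at rest at 0.55 to 0.85 and must go to a negative value. Little friction: drag 0.005 N m per rad/s plus 0.0014 N m dry, so it coasts for many seconds.
- supply: Bench power supply, cream case 130 wide, 270 deep, 160 high, bolted on the shelf. Origin on the pivot axis at counter height, z up, -x out through the middle of the front panel. Case: x -0.290 (front; terminals 25 mm more) to -0.020, y +-0.065, z 0.052 to 0.212. Shelf and supply: 5.1 kg, inertia about the pivot 0.16 kg m2 nominal (the true ones 0.7 to 1.4 times that).
- front (a point): Centre of the front panel, 290 mm from the pivot axis, 132 mm up; axes as supply. Black rubber rails run along both sides of the case: outer faces at y +0.080 and -0.080, x -0.285 to -0.035, z 0.135 to 0.195 of supply; push there, best 0.20 to 0.26 m from the axis. Each is sprung, 2 N/mm with 9 mm of travel inwards: off a held finger the supply bounces back at about 0.6 of its speed.
- stand: Clear acrylic slotted stand, 110 x 76 mm and 26 mm high, gripping three green circuit boards 100 x 82 mm on edge (top at 94 mm); fixed. Origin: centre of its underside, x along the boards. It stands 0.38 to 0.65 m from the pivot axis, beyond the reach of the swinging supply.
- pillar: Fixed base of the swing shelf: round black flange of 105 mm radius, short pillar, bearing. Origin on the pivot axis at counter height; -x is the direction of joint value 0, z up. The grey shelf on it is 350 x 150 mm, underside 28 mm (rib) to 40 mm above the counter, and swings with the supply.
- magnet: Silver speaker magnet, ring of 84 mm diameter, 18 mm high; origin centre of underside.
- knob: Brown bakelite knob, 42 mm diameter, 22 mm high; origin centre of underside.
- heatsink: Finned aluminium heat sink 70 x 44 x 32 mm; origin centre of underside.
- multimeter: Yellow multimeter 165 x 82 x 36 mm lying on its back; origin centre of underside.
- screwdriver: Red-handled screwdriver 190 mm long, lying along its x.
- flux: Small amber flux jar, 48 mm diameter, 50 mm high; origin centre of underside.

How it is judged:
By the outcome, as a careful person would: the job done as asked, in the order asked, and still so for the second after the job is handed in, with the robot touching nothing.
It also fails if it takes over 35 s, if anything falls off the work surface, if the arm or the gripper's body presses on something with over 40 N, if the wrist force passes 120 N, or if a joint passes its speed limit or range.

ROBOT

A 6-joint arm with a two-finger parallel gripper is mounted at the origin on the work surface. World frame = base frame: x ahead of the robot, y to its left, z up, the work surface at z = 0. Lengths are in mm, angles in rad, forces in N, time in s.
With the tool pointing down it reaches from about 350 to 775 mm from the base axis. Payload 7.3 kg.
Tool frame: the origin (TCP) lies midway between the tips of the shut fingers; the grasp point (between the pads) lies 19 mm behind it; x points along the fingers, y is the direction in which the jaws open and shut, and the axes are right-handed (so a half turn about x gives the same grasp; the last joint's range is limited). The gripper opens to 92 mm and grips with 3 to 60 N. Pads are 19 mm wide; open, the fingers measure 130 mm over their backs; the gripper's body (75 mm by 190 mm) begins 47 mm behind the grasp point.
Start: joints at [1.133, 0.342, 1.524, -0, 1.275, -0.146], TCP at [151.016, 502.833, 204.941] pointing down, gripper open.
Joint ranges: [-2.53, 2.53], [-0.77, 2.02], [0.04, 2.7], [-1, 4.14], [0.28, 2.66], [-3.11, 3.11]. Speed limits (rad/s): [2.57, 2.57, 3.14, 3.14, 3.14, 3.14].

INTERFACE

Orientations are given as [roll, pitch, yaw] about the fixed x, y, z axes, in that order (R = Rz(yaw) Ry(pitch) Rx(roll)).
In Python, from plant import bot gives the robot as it stands. The module is installed in compiled form; this text tells all that it offers.
- The arm moves only by the shell command python3 -m handwheel 'ROWS' [OPENING]. ROWS is JSON, a list that holds one entry, the list of rows, each a list of 4 numbers: the shift along the tool's x, y, z in cm, then the turn about the tool's x in rad. A call has 1 to 8 rows; each row shifts and turns the commanded pose from where the row before left it, along the tool's axes as they then stand; what a row does not reach is not made up. A row lasts 1/12 s, in which the tool goes at most 41.7 mm and 7.16 degrees, less where a joint would pass 70% of its speed; a pose out of reach is approached as far as the arm can. A call is refused whole if a number of a shift passes 4.17 or a number of a turn 0.125, either way. A call with a gripper value outside its range is refused whole. OPENING is the opening, from 0 (shut) to 1 (fully open), set as the call begins (- or left out, the last holds). The fingers move at their own pace and stop on an object; the grip force is fixed at half the most. Time passes only in rows, so rows that do not move let the fingers close. It gives the time, the measured TCP pose, the force and the opening at its end, in the units of the state.
- bot.get_obs(): the state, without advancing time (a new reading comes with each control period).
- bot.capture(name): name is "scene" or "top" or "wrist"; returns (picture, depth): 480x640x3 uint8, red, green, blue; 480x640 float32, mm along the optical axis (not along the pixel's ray), 0 where there is no reading.
- bot.camera_model(name): a dict with "fx", "fy", "cx", "cy" (pixels), "position" and "rotation" of the camera in the world. Camera axes: x right, y down, z forward; pixel columns grow to the right and rows downward; lengths in mm; the calibration is good to about 2 mm. A picture is of the moment at which its call begins: read the wrist's pose just before it. camera_model takes no time and is no camera call; for the wrist camera it gives the pose at the moment of the call.
- bot.close_job(): hands the job in, once; it reports no verdict.
Trained networks look in the newest picture that a camera, given by its name, has taken for a name from the list of things; names that differ only in an ending like _2 or _b are one class to them, and where a whole thing is asked for, a point or a joint stands for the part that bears it (a point fixed in the world has none). Each returns a list of dicts, best first, with "conf" (0 to 1); they miss things now and then, are a little off and sometimes report something else, mostly with a low value. They report only what shows in the picture. A call takes as long as a camera call.
- bot.find_in(camera, label): "bbox" ([left, top, width, height] in pixels, round what is visible of it).
- bot.spot_point(camera, label): "point" ([column, row] in pixels: a listed point, or the origin of a listed thing).
The state is a dict: "time": time; "joint_positions": joint angles; "dq": joint speeds; "tau": joint torques, N m; "tool_pos": TCP position; "tcp_rot": TCP orientation; "contact_force": force on the tool from outside, world axes, zero at the start; "moment": the same for the moment, N m; "grip_width": finger opening in mm.
Only numpy, scipy, OpenCV 4.12 (cv2) and the standard library are available. Lean on these libraries where they do the work, as an engineer would, in place of code of your own. Each camera call takes 0.05 s, during which the arm holds its last target.

## Working session

There is one attempt and no reset: what is moved stays moved. The work goes in short steps, Python scripts to look and compute and a shell command to move; the robot and the scene stay as the last step left them, time stands still between calls to the robot, and variables do not carry over. Pictures are saved under pics/ and viewed, and the job is handed in when it is done.

```bash
mkdir -p pics
cat > h.py <<'E'
import numpy as np, cv2, json
from plant import bot
def cap(n,f=None):
    m=bot.camera_model(n); p,d=bot.capture(n)
    if f: cv2.imwrite('pics/'+f,p[:,:,::-1])
    return m,p,d
def ray(m,u,v):
    return np.array([(u-m['cx'])/m['fx'],(v-m['cy'])/m['fy'],1.])
def px(m,u,v,z):  # depth z along axis
    return np.array(m['position'])+np.array(m['rotation'])@(ray(m,u,v)*z)
def atz(m,u,v,h):
    r=np.array(m['rotation'])@ray(m,u,v); p=np.array(m['position']); return p+r*(h-p[2])/r[2]
def cloud(m,d):
    v,u=np.nonzero(d>0); z=d[v,u]
    c=np.stack([(u-m['cx'])/m['fx']*z,(v-m['cy'])/m['fy']*z,z],1)
    return c@np.array(m['rotation']).T+np.array(m['position']),u,v
E
python3 - <<'E'
from h import *
o=bot.get_obs(); print(o)
for n in ('scene','top'):
    m,p,d=cap(n,n+'0.png'); print(n,m)
    np.savez('pics/'+n+'0.npz',p=p,d=d,R=m['rotation'],t=m['position'])
    for l in ('supply','pillar','stand'):
        print(l,bot.find_in(n,l)[:2],bot.spot_point(n,l)[:2])
    print(bot.spot_point(n,'front')[:2])
E
```

```text
{'time': 0.0, 'joint_positions': array([ 1.13303094e+00,  3.42738856e-01,  1.52500462e+00, -3.55053263e-05,
        1.27539148e+00, -1.46008256e-01]), 'dq': array([ 0.00084225, -0.0005982 , -0.00172161,  0.00213707, -0.00086295,
       -0.00065667]), 'tau': array([-9.04145622e-05, -4.31248248e+01, -2.44221747e+01,  7.16794655e-02,
        5.61040943e-02, -1.67104563e-04]), 'tool_pos': array([150.8165403 , 502.41760808, 204.24094181]), 'tcp_rot': array([-1.6947946 ,  1.56925366, -1.98654137]), 'contact_force': array([-0.06945413, -0.66845022, -0.3252569 ]), 'moment': array([-0.02656648, -0.02048401,  0.01956145]), 'grip_width': 91.57155915112673}
scene {'fx': 534.7286373790173, 'fy': 534.7286373790173, 'cx': 323.3951957908667, 'cy': 235.4503644975492, 'position': array([1194.52263058,  313.38192515, 1227.80996   ]), 'rotation': array([-2.54221148,  0.00430942,  1.98996797])}
supply [{'bbox': [271.6, 216.5, 156.2, 139.3], 'conf': 0.73}] [{'point': [301.8, 327.5], 'conf': 0.56}]
pillar [{'bbox': [257.5, 216.0, 170.2, 156.8], 'conf': 0.59}] [{'point': [301.9, 331.3], 'conf': 0.81}]
stand [{'bbox': [240.1, 139.1, 31.2, 49.0], 'conf': 0.66}] [{'point': [303.8, 330.3], 'conf': 0.7}, {'point': [256.7, 173.2], 'conf': 0.68}]
[]
top {'fx': 581.0116423902953, 'fy': 581.0116423902953, 'cx': 318.25410963199874, 'cy': 237.23433373164926, 'position': array([ 312.78108443,  -29.6635024 , 1339.28096712]), 'rotation': array([-2.99408131,  0.02638469, -1.58099833])}
supply [{'bbox': [190.0, 116.5, 149.4, 156.2], 'conf': 0.77}] [{'point': [302.5, 155.1], 'conf': 0.61}]
pillar [{'bbox': [185.1, 110.1, 162.7, 167.0], 'conf': 0.79}] [{'point': [302.5, 152.5], 'conf': 0.58}, {'point': [221.1, 249.1], 'conf': 0.43}]
stand [{'bbox': [436.0, 301.2, 56.2, 57.4], 'conf': 0.96}] [{'point': [459.5, 326.6], 'conf': 0.79}]
[{'point': [219.2, 248.5], 'conf': 0.75}]
```

View images.

View pics/top0.png

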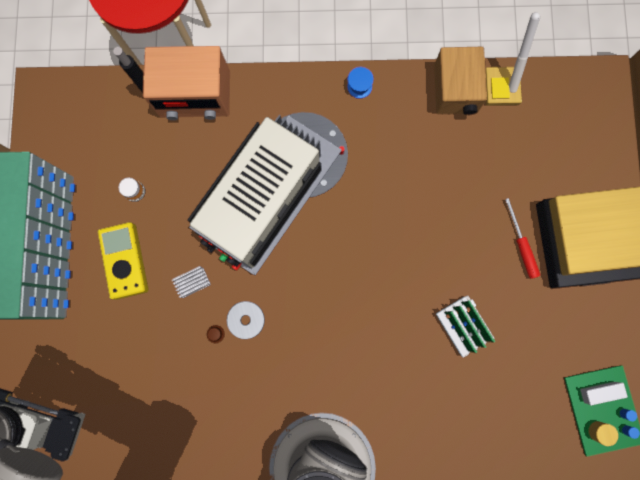

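View pics/scene0.png

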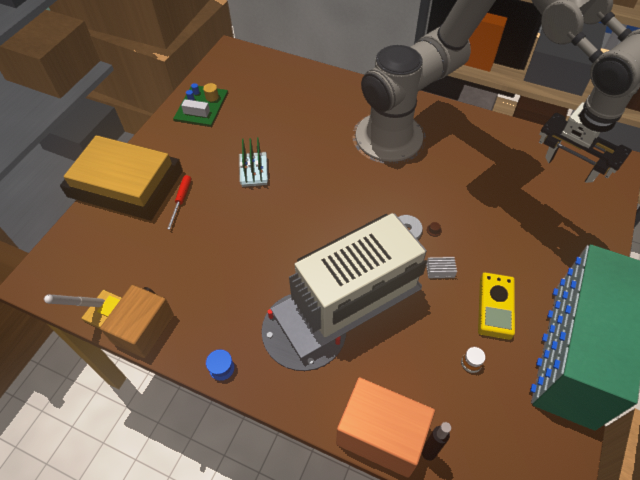

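```bash
sed -i 's/^def cap(n,f=None):/from scipy.spatial.transform import Rotation as Ro\ndef cap(n,f=None):/; s/m=bot.camera_model(n); p,d/m=bot.camera_model(n); m["rotation"]=Ro.from_euler("xyz",m["rotation"]).as_matrix(); p,d/' h.py
cat > off.py <<'E'
from h import *
def load(n,tag='0'):
    m=bot.camera_model(n); m["rotation"]=Ro.from_euler("xyz",m["rotation"]).as_matrix()
    z=np.load(f'pics/{n}{tag}.npz'); return m,z['p'],z['d']
E
python3 - <<'E'
from off import *
m,p,d=load('top'); P,u,v=cloud(m,d)
print('stand px@z0',atz(m,459.5,326.6,0),'pillar',atz(m,302.5,153.5,0),'front@132',atz(m,219.2,248.5,132))
s,_,_=load('scene')
print('scene pillar',atz(s,301.9,330,0),'stand',atz(s,256.7,173.2,0))
for n in('top','scene'):
    m,p,d=load(n); P,u,v=cloud(m,d)
    print(n,'table z',np.median(P[:,2]))
    k=(abs(P[:,2]-212)<8)&(P[:,0]>200)&(P[:,1]>-150)
    Q=P[k,:2].astype(np.float32); print(len(Q))
    r=cv2.minAreaRect(Q); print(r, np.median(P[k,2])); print(cv2.boxPoints(r))
E
```

```text
stand px@z0 [ 303.08358617 -314.23326843    0.        ] pillar [714.53805926  39.15671122   0.        ] front@132 [471.52260563 209.1671383  132.        ]
scene pillar [711.55753866  33.99038837   0.        ] stand [ 303.74202771 -310.08087263    0.        ]
top table z 1.12395760495599
8984
((639.755859375, 343.75494384765625), (484.53155517578125, 683.2664184570312), 13.276712417602539) 212.46565948129592
[[325.50775 620.61975]
 [482.4228  -44.38454]
 [954.00397  66.89014]
 [797.0889  731.8944 ]]
scene table z 0.9069951234826021
7319
((633.2914428710938, 378.84539794921875), (489.9209899902344, 751.0786743164062), 12.539576530456543) 212.63218564836234
[[312.6393   692.24243 ]
 [475.709    -40.920265]
 [953.9436    65.448364]
 [790.8739   798.6111  ]]
```

```bash
cat >> off.py <<'E'
def fit(n,m,p,d):
    P,u,v=cloud(m,d); hsv=cv2.cvtColor(p,cv2.COLOR_RGB2HSV)
    k=(abs(P[:,2]-212)<7)&(P[:,0]>350)&(P[:,0]<860)&(P[:,1]>-330)&(P[:,1]<300)
    Q=P[k]; U=u[k];V=v[k]
    mask=np.zeros((480,640),np.uint8); mask[V,U]=255
    nn,lab,st,_=cv2.connectedComponentsWithStats(mask); b=1+np.argmax(st[1:,4])
    kk=lab[V,U]==b
    r=cv2.minAreaRect(Q[kk,:2].astype(np.float32)); bx=cv2.boxPoints(r)
    return r,bx,Q[kk]
E
python3 - <<'E'
from off import *
for n in('top','scene'):
    m,p,d=load(n); r,bx,Q=fit(n,m,p,d); print(n,r,np.median(Q[:,2]))
    c=np.array(r[0]); e=bx[1]-bx[0]; f=bx[2]-bx[1]; L=e if np.hypot(*e)>np.hypot(*f) else f
    L=L/np.hypot(*L)
    if L[0]>0:L=-L
    print('dir',L,'phi',np.arctan2(L[1],-L[0]),'pivot',c-155*L,'front',c+135*L)
    # stand points
    P,u,v=cloud(m,d); k=(P[:,0]>220)&(P[:,0]<400)&(P[:,1]>-400)&(P[:,1]<-230)
    for lo,hi in((20,32),(86,100)):
        q=P[k&(P[:,2]>lo)&(P[:,2]<hi)]; 
        if len(q)>5: rr=cv2.minAreaRect(q[:,:2].astype(np.float32)); print(lo,len(q),rr)
m,p,d=load('top'); cv2.imwrite('pics/st.png',cv2.resize(p[270:380,400:530,::-1],None,fx=5,fy=5))
E
```

```text
top ((582.244140625, 125.74488830566406), (131.61473083496094, 273.9744567871094), 55.47610855102539) 212.55791818728972
dir [-0.8238899  0.5667499] phi 0.60255563 pivot [709.94707489  37.89865875] front [471.01900482 202.25611877]
20 691 ((304.4565124511719, -321.49908447265625), (110.21965789794922, 83.33055877685547), 30.017284393310547)
86 406 ((305.9829406738281, -323.5991516113281), (99.81936645507812, 55.28858947753906), 28.825281143188477)
scene ((580.7853393554688, 127.43670654296875), (133.1981964111328, 276.0717468261719), 55.456382751464844) 213.15035585402035
dir [-0.8236947  0.5670335] phi 0.60289997 pivot [708.45801544  39.54650879] front [469.58655548 203.98623657]
20 464 ((304.1033630371094, -319.8975830078125), (120.20109558105469, 82.37933349609375), 29.779170989990234)
86 148 ((303.8438720703125, -319.20770263671875), (104.32313537597656, 54.712013244628906), 24.737653732299805)
```

View pics/st.png

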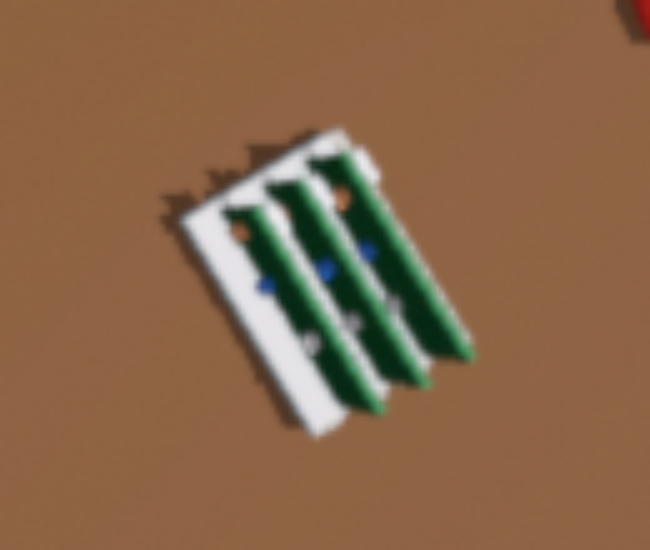

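Run:
```python
from off import *
o=bot.get_obs(); R=Ro.from_euler('xyz',o['tcp_rot']).as_matrix(); print(R.round(3),o['time'],o['tool_pos'])
m,p,d=load('top')
print([atz(m,465.7,326.5,z) for z in (0,15,26)])
P,u,v=cloud(m,d)
for nm,(a,b,c,e) in dict(greenbox=(100,500,400,900),).items():
    k=(P[:,0]>350)&(P[:,0]<800)&(P[:,1]>330)&(P[:,2]>60); Q=P[k]
    print(Q.min(0),Q.max(0))
```

```text
[[ 0.     0.288  0.958]
 [ 0.     0.958 -0.288]
 [-1.     0.     0.   ]] 0.8 [150.99947962 502.83206391 204.94074547]
[array([ 303.166803  , -328.19713495,    0.        ]), array([ 303.27448333, -324.85354641,   15.        ]), array([ 303.35344891, -322.40158148,   26.        ])]
[350.10834124 445.29597035  60.04057928] [670.29987946 653.3844019  208.27321399]
```

```bash
python3 -m handwheel '[[[0,0,4.1,0.1],[0,0,4.1,0.1],[0,0,4.1,0.11],[0,0,4.1,0],[0,0,4.1,0],[0,0,4.1,0],[0,0,4.1,0],[0,0,4.1,0]]]' 0
cat > rel.py <<'E'
import sys
from off import *
piv=np.array([709.2,38.7]); std=np.array([304.5,-321.]); psi=np.arctan2(std[1]-piv[1],piv[0]-std[0])
def frame(phi): return np.array([-np.cos(phi),np.sin(phi)]),np.array([np.sin(phi),np.cos(phi)])
def tool(phi):
    o=bot.get_obs(); R=Ro.from_euler('xyz',o['tcp_rot']).as_matrix(); d,n=frame(phi)
    q=o['tool_pos'][:2]-piv
    print('t',round(o['time'],2),'tcp',o['tool_pos'].round(1),'r',round(q@d,1),'n',round(q@n,1),'F',o['contact_force'].round(1),'w',round(o['grip_width'],1))
    return o,R
def togo(phi,r,n,z,R,o):
    d,nn=frame(phi); w=np.array([*(piv+r*d+n*nn),z])-o['tool_pos']
    print('to r,n,z',r,n,z,'tool cm',(R.T@w/10).round(2))
E
python3 - <<'E'
from rel import *
print('psi',psi); o,R=tool(.603); print(R.round(3)); togo(.603,230,125,165,R,o)
E
```

```text
time: 1.47
tool_pos: [434.8, 338.5, 205.1]
tcp_rot: [1.52, 1.57, 0.918]
contact_force: [-0.1, 1.4, -0.6]
grip_width: 43.1
psi -0.7265963277060989
t 1.47 tcp [434.8 338.5 205.1] r 396.1 n 91.3 F [-0.1  1.4 -0.6] w 43.1
[[ 0.     0.566  0.824]
 [ 0.     0.824 -0.566]
 [-1.     0.     0.   ]]
to r,n,z 230 125 165 tool cm [ 4.01  3.35 16.61]
```

```bash
python3 -m handwheel '[[[0,1.7,2.8,0],[0,1.7,2.8,0],[1,0,3.6,0],[1.5,0,3.6,0],[1.5,0,3.6,0],[0,0,0,0]]]' 0
cat >> rel.py <<'E'
def measure(n,lo=-1.0,hi=.8,save=None):
    import time
    t=bot.get_obs()['time']; m,p,d=cap(n,save)
    m2=m; P,u,v=cloud(m,d)
    k=(P[:,2]>206)&(P[:,2]<219)&(np.hypot(P[:,0]-piv[0],P[:,1]-piv[1])<330)&(p[v,u].astype(int).min(1)>90)
    Q=P[k,:2]-piv; Rm=m['rotation']; T=np.array(m['position'])
    gx,gy=np.meshgrid(np.arange(24,288,4.),np.arange(-63,64,3.))
    def cost(ph):
        dd,nn=frame(ph); a=Q@dd; b=Q@nn
        out=np.clip(abs(b)-65,0,15)
        c1=out.sum()+np.clip(a-290,0,15).sum()+np.clip(20-a,0,15).sum()
        W=piv+gx.ravel()[:,None]*dd+gy.ravel()[:,None]*nn
        c=(np.c_[W,np.full(len(W),212.)]-T)@Rm
        uu=np.rint(c[:,0]/c[:,2]*m['fx']+m['cx']).astype(int);vv=np.rint(c[:,1]/c[:,2]*m['fy']+m['cy']).astype(int)
        ok=(uu>=0)&(uu<640)&(vv>=0)&(vv<480)
        far=np.zeros(len(W)); dep=d[vv[ok],uu[ok]]; far[ok]=(dep>c[ok,2]+15)
        inner=np.clip(65-abs(gy.ravel()),0,15)
        return c1/len(Q)*1000+ (far*inner).sum()/len(W)*1000
    g=np.arange(lo,hi,.02); b=g[np.argmin([cost(x) for x in g])]
    g=np.arange(b-.03,b+.03,.001); cs=np.array([cost(x) for x in g]); i=cs<cs.min()+max(2,.03*cs.min())
    ph=g[i].mean(); print(n,'t',round(t,3),'phi',round(ph,4),'cost',round(cs.min(),1),'N',len(Q)); return t,ph
E
python3 - <<'E'
from rel import *
o,R=tool(.603); 
measure('top',save='a.png');measure('scene')
togo(.603,230,105,165,R,o)
E
```

```text
time: 1.97
tool_pos: [591.0, 270.0, 160.6]
tcp_rot: [-1.731, 1.566, -2.338]
contact_force: [-1.5, -0.6, -0.4]
grip_width: 3.0
t 1.97 tcp [591.  270.  160.6] r 228.5 n 123.5 F [-1.5 -0.6 -0.4] w 3.0
top t 1.967 phi 0.595 cost 11.8 N 7388
scene t 2.017 phi 0.609 cost 22.8 N 4535
to r,n,z 230 105 165 tool cm [-0.43 -1.85 -0.14]
```

```bash
sed -i 's/    m2=m; P,u,v=cloud(m,d)/    P,u,v=cloud(m,d); piv=np.array([709.9,37.9]) if n=="top" else np.array([708.5,39.5])/' rel.py
python3 -m handwheel '[[[0,-0.4,0,0],[0,-0.4,0,0],[0,-0.2,0,0],[0,-0.2,0,0],[0,-0.19,0,0],[0,-0.19,0,0],[0,-0.19,0,0],[0,-0.19,0,0]]]' 0
python3 - <<'E'
from rel import *
o,R=tool(.603); 
measure('top');
E
```

```text
time: 2.73
tool_pos: [576.5, 259.0, 165.0]
tcp_rot: [1.268, 1.571, 0.666]
contact_force: [-0.0, 0.8, -1.1]
grip_width: 0.5
t 2.73 tcp [576.5 259.  165. ] r 234.2 n 106.1 F [-0.   0.8 -1.1] w 0.5
top t 2.733 phi 0.597 cost 10.5 N 7013
```

```bash
python3 -m handwheel '[[[0,-0.19,0,0],[0,-0.19,0,0],[0,-0.19,0,0],[0,-0.19,0,0]]]' 0
python3 -m handwheel '[[[0,-0.19,0,0],[0,-0.19,0,0],[0,-0.19,0,0]]]' 0
```

```text
time: 3.12
tool_pos: [572.2, 252.5, 164.9]
tcp_rot: [-2.932, 1.571, 2.749]
contact_force: [-0.5, -0.4, -0.8]
grip_width: 0.2
time: 3.37
tool_pos: [569.0, 247.9, 164.9]
tcp_rot: [1.57, 1.571, 0.968]
contact_force: [0.1, 0.2, -0.8]
grip_width: 0.4
```

Run:
```python
from rel import *
o,R=tool(.603); 
measure('top');measure('scene');
```

```text
t 3.37 tcp [569.  247.9 164.9] r 234.1 n 92.8 F [ 0.1  0.2 -0.8] w 0.4
top t 3.367 phi 0.597 cost 10.1 N 6706
scene t 3.417 phi 0.6085 cost 44.9 N 4199
```

```bash
python3 -m handwheel '[[[0,-0.19,0,0],[0,-0.19,0,0],[0,-0.19,0,0],[0,-0.19,0,0]]]' 0
python3 -m handwheel '[[[0,-0.19,0,0],[0,-0.19,0,0]]]' 0
python3 - <<'E'
from rel import *
o,R=tool(.603); 
measure('top')
E
```

```text
time: 3.8
tool_pos: [564.7, 241.5, 164.9]
tcp_rot: [-1.115, 1.571, -1.717]
contact_force: [-0.2, -0.0, 0.1]
grip_width: 0.4
time: 3.97
tool_pos: [562.5, 238.4, 164.9]
tcp_rot: [-1.604, 1.571, -2.206]
contact_force: [-0.5, -0.1, 0.6]
grip_width: 0.3
t 3.97 tcp [562.5 238.4 164.9] r 234.0 n 81.3 F [-0.5 -0.1  0.6] w 0.3
top t 3.967 phi 0.536 cost 9.8 N 6810
```

```bash
python3 -m handwheel '[[[-1.5,1.5,0,0],[-3.5,1,0,0],[-3.5,0,0,0],[0,-3.3,2.3,0],[0,-3.3,2.3,0],[0,-3.3,2.3,0],[0,-3.3,2.3,0],[0,-3.3,2.3,0]]]' 0
python3 - <<'E'
from rel import *
o,R=tool(.45); 
measure('top');measure('scene')
E
```

```text
time: 4.68
tool_pos: [577.8, 56.4, 250.0]
tcp_rot: [0.45, 1.57, -0.152]
contact_force: [1.7, 0.2, -0.6]
grip_width: 0.4
t 4.68 tcp [577.8  56.4 250. ] r 126.0 n -41.2 F [ 1.7  0.2 -0.6] w 0.4
top t 4.683 phi 0.4265 cost 2.0 N 1446
scene t 4.733 phi 0.4305 cost 30.1 N 4200
```

```bash
python3 -m handwheel '[[[0,-2.77,2.63,0],[0,-2.77,2.63,0],[0,-2.77,2.63,0],[0,-2.77,2.63,0],[0,-2.77,2.63,0],[0,-2.77,2.63,0],[0,-2.77,2.63,0]]]' 0
python3 - <<'E'
from rel import *
o,R=tool(psi); 
measure('top');measure('scene')
E
python3 -m handwheel '[[[0,0,0,0],[0,0,0,0],[0,0,0,0],[0,0,0,0],[0,0,0,0],[0,0,0,0],[0,0,0,0],[0,0,0,0]]]' 0
python3 - <<'E'
from rel import *
o,R=tool(psi); 
measure('top',save='b.png');measure('scene')
E
```

```text
time: 5.37
tool_pos: [620.5, -206.9, 249.9]
tcp_rot: [1.667, 1.57, 1.066]
contact_force: [1.2, 0.3, -0.2]
grip_width: 0.4
t 5.37 tcp [ 620.5 -206.9  249.9] r 229.5 n -124.7 F [ 1.2  0.3 -0.2] w 0.4
top t 5.367 phi 0.33 cost 6.8 N 7573
scene t 5.417 phi 0.33 cost 27.0 N 5075
time: 6.13
tool_pos: [620.2, -205.6, 250.0]
tcp_rot: [0.91, 1.571, 0.308]
contact_force: [-0.0, -0.4, -0.1]
grip_width: 1.0
t 6.13 tcp [ 620.2 -205.6  250. ] r 228.8 n -123.5 F [-0.  -0.4 -0.1] w 1.0
top t 6.133 phi 0.2275 cost 4.5 N 7603
scene t 6.183 phi 0.228 cost 30.1 N 4969
```

```bash
python3 -m handwheel '[[[0,2.31,-3.22,0],[0,2.31,-3.22,0],[0,2.31,-3.22,0],[0,2.31,-3.22,0],[0,2.31,-3.22,0],[0,2.31,-3.22,0],[0,2.31,-3.22,0],[0,2.31,-3.22,0]]]' 0
python3 -m handwheel '[[[0,2.31,-3.22,0],[0,2.31,-3.22,0],[2.7,0,0,0],[2.9,0,0,0],[2.9,0,0,0]]]' 0
python3 - <<'E'
from rel import *
measure('top',save='c.png');t,p=measure('scene'); 
tool(p-.012)
E
```

```text
time: 6.9
tool_pos: [511.5, 93.7, 250.2]
tcp_rot: [0.861, 1.57, 0.259]
contact_force: [0.7, 0.7, -0.8]
grip_width: 0.3
time: 7.32
tool_pos: [485.5, 167.8, 164.7]
tcp_rot: [0.784, 1.568, 0.184]
contact_force: [0.2, 1.3, -0.8]
grip_width: 0.5
top t 7.317 phi 0.082 cost 13.8 N 7407
scene t 7.367 phi 0.081 cost 44.7 N 4747
t 7.42 tcp [482.6 166.5 161.2] r 234.9 n 111.8 F [-0.3 -0.4 -0.4] w 0.6
```

```bash
python3 -m handwheel '[[[0,-0.66,0.45,0],[0,-0.66,0.45,0],[0,-0.41,0.28,0],[0,-0.29,0.2,0],[0,-0.214,0.147,0],[0,-0.214,0.147,0],[0,-0.214,0.147,0],[0,-0.214,0.147,0]]]' 0
python3 -m handwheel '[[[0,-0.214,0.147,0],[0,-0.214,0.147,0],[0,-0.214,0.147,0],[0,-0.214,0.147,0],[0,-0.214,0.147,0]]]' 0
python3 - <<'E'
from rel import *
t,p=measure('top');tool(p-.006)
E
```

```text
time: 8.08
tool_pos: [485.5, 131.8, 165.1]
tcp_rot: [1.527, 1.57, 0.926]
contact_force: [-1.0, 1.1, 0.0]
grip_width: 0.6
time: 8.5
tool_pos: [485.5, 118.7, 164.9]
tcp_rot: [1.39, 1.571, 0.789]
contact_force: [0.2, 0.5, -0.0]
grip_width: 0.6
top t 8.5 phi -0.0755 cost 18.9 N 6826
t 8.55 tcp [485.5 118.3 164.9] r 216.5 n 97.6 F [ 0.  -0.8  0.8] w 0.4
```

```bash
python3 -m handwheel '[[[-1.5,1.24,-0.85,0],[-3.5,0,0,0],[-3.5,0,0,0],[0,-2.26,3.37,0],[0,-2.26,3.37,0],[0,-2.26,3.37,0],[0,-2.26,3.37,0],[0,-2.26,3.37,0]]]' 0
python3 - <<'E'
from rel import *
measure('top');measure('scene')
E
python3 -m handwheel '[[[0,-2.26,3.37,0],[0,-2.26,3.37,0],[0,-2.26,3.37,0],[0,-2.26,3.37,0],[0,0,0,0]]]' 0
python3 - <<'E'
from rel import *
t,p=measure('top',save='d.png');measure('scene');o,R=tool(psi);togo(psi,230,-120,165,R,o)
E
```

```text
time: 9.22
tool_pos: [560.8, -56.4, 250.1]
tcp_rot: [0.746, 1.57, 0.144]
contact_force: [1.1, -0.2, 0.9]
grip_width: 0.3
top t 9.217 phi -0.1945 cost 2.9 N 2088
scene t 9.267 phi -0.202 cost 43.4 N 3782
time: 9.73
tool_pos: [621.2, -211.8, 247.7]
tcp_rot: [-1.543, 1.569, -2.15]
contact_force: [-0.9, 0.6, -1.0]
grip_width: 0.2
top t 9.733 phi -0.275 cost 2.8 N 7212
scene t 9.783 phi -0.283 cost 26.0 N 4555
t 9.83 tcp [ 620.2 -206.4  248.5] r 229.3 n -124.1 F [-0.3  1.2  0.8] w 0.5
to r,n,z 230 -120 165 tool cm [ 8.36  0.03 -0.39]
```

View pics/d.png

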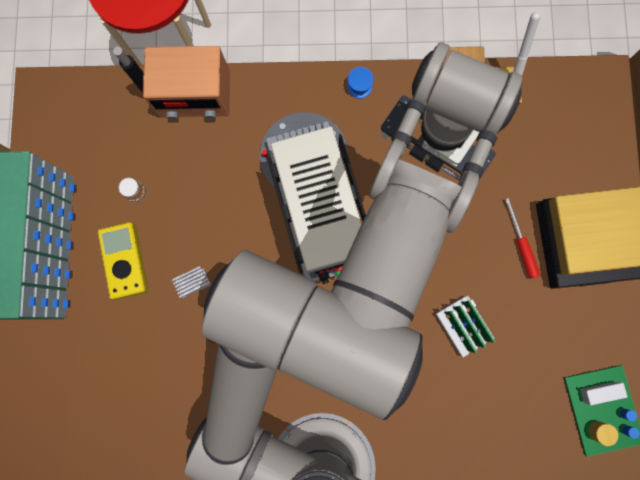

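```bash
python3 -m handwheel '[[[2.8,0,0,0],[2.8,0,0,0],[2.76,0,0,0],[0,0.48,-1.94,0],[0,0.48,-1.94,0],[0,0,0,0],[0,0,0,0],[0,0,0,0]]]' 0
cat >> rel.py <<'E'
def state(): 
    measure('top');measure('scene');o,R=tool(psi); return o,R
E
python3 - <<'E'
from rel import *
o,R=state()
m,p,d=cap('scene','e.png'); P,u,v=cloud(m,d)
k=(P[:,0]>380)&(P[:,0]<560)&(P[:,1]>-220)&(P[:,1]<40)&(P[:,2]>222); print(k.sum(),np.percentile(P[k,2],[0,1,5,50]) if k.sum() else '')
m,p,d=load('top')
E
```

```text
time: 10.5
tool_pos: [594.4, -174.8, 167.3]
tcp_rot: [0.255, 1.569, -0.345]
contact_force: [0.8, 1.0, 0.1]
grip_width: 0.6
top t 10.5 phi -0.3885 cost 1.5 N 5924
scene t 10.55 phi -0.4005 cost 25.1 N 4535
t 10.6 tcp [ 594.4 -175.6  166.9] r 228.1 n -83.9 F [-0.6  0.4  0.1] w 0.5
6251 [278.1147476  513.65219948 525.33728189 585.84263934]
```

View pics/e.png

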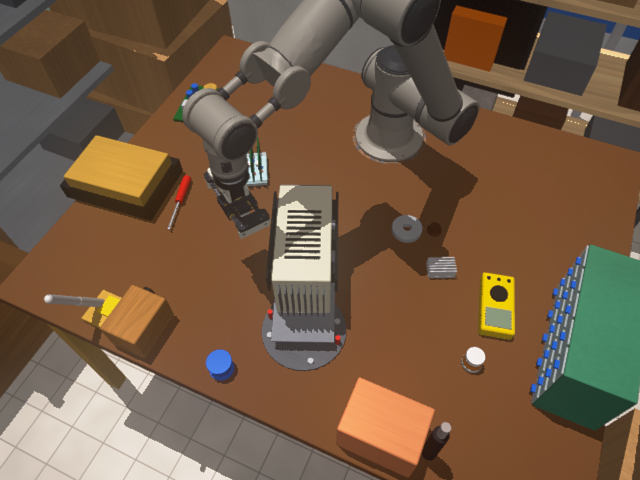

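```bash
python3 -m handwheel '[[[0,0,0,0],[0,0,0,0],[0,0,0,0],[0,0,0,0],[0,0,0,0],[0,0,0,0],[0,0,0,0]]]' 0 >/dev/null
python3 - <<'E'
from rel import *
state()
E
python3 -m handwheel '[[[0,0,0,0],[0,0,0,0],[0,0,0,0],[0,0,0,0]]]' 0 >/dev/null
python3 - <<'E'
from rel import *
state()
E
```

```text
top t 11.233 phi -0.4915 cost 1.2 N 5290
scene t 11.283 phi -0.5025 cost 36.6 N 4592
t 11.33 tcp [ 593.8 -175.5  166.3] r 228.6 n -83.4 F [-0.3  0.2  0.2] w 0.5
top t 11.667 phi -0.549 cost 1.7 N 4935
scene t 11.717 phi -0.5635 cost 35.9 N 4538
t 11.77 tcp [ 593.8 -175.5  166.3] r 228.6 n -83.4 F [ 0.4 -1.  -0.4] w 0.2
```

```bash
python3 -m handwheel '[[[0,0,0,0],[0,0,0,0],[0,0,0,0],[0,0,0,0],[0,0,0,0],[0,0,0,0],[0,0,0,0],[0,0,0,0]]]' 0 >/dev/null; python3 -m handwheel '[[[0,-0.022,0.087,0],[0,-0.022,0.087,0],[0,-0.022,0.087,0],[0,-0.022,0.087,0],[0,-0.022,0.087,0],[0,-0.022,0.087,0],[0,-0.022,0.087,0],[0,-0.022,0.087,0]]]' 0 
python3 -m handwheel '[[[0,-0.022,0.087,0],[0,-0.022,0.087,0]]]' 0
python3 - <<'E'
from rel import *
state()
E
```

```text
time: 13.1
tool_pos: [598.5, -181.0, 166.3]
tcp_rot: [3.006, 1.571, 2.404]
contact_force: [-0.7, -0.8, 0.5]
grip_width: 0.8
time: 13.27
tool_pos: [599.7, -182.3, 166.3]
tcp_rot: [2.759, 1.571, 2.158]
contact_force: [0.1, 0.4, -0.2]
grip_width: 0.5
top t 13.267 phi -0.7025 cost 2.0 N 4432
scene t 13.317 phi -0.7115 cost 33.9 N 4301
t 13.37 tcp [ 599.7 -182.3  166.2] r 228.7 n -92.5 F [-0.3  0.8 -0.4] w 0.4
```

Watch how it moves now.

```bash
python3 -m handwheel '[[[0,-0.022,0.087,0],[0,-0.022,0.087,0],[0,-0.022,0.087,0],[0,-0.022,0.087,0],[0,-0.022,0.087,0],[0,-0.022,0.087,0]]]' 0
python3 - <<'E'
from rel import *
state()
E
python3 -m handwheel '[[[0,-0.022,0.087,0],[0,-0.022,0.087,0],[0,-0.022,0.087,0],[0,-0.022,0.087,0],[0,-0.022,0.087,0],[0,-0.022,0.087,0]]]' 0
python3 - <<'E'
from rel import *
state()
E
```

```text
time: 13.87
tool_pos: [603.4, -186.3, 166.3]
tcp_rot: [1.61, 1.571, 1.008]
contact_force: [-0.2, -0.4, -0.2]
grip_width: 0.2
top t 13.867 phi -0.7025 cost 1.8 N 4556
scene t 13.917 phi -0.71 cost 35.9 N 4399
t 13.97 tcp [ 603.4 -186.4  166.3] r 228.7 n -98.0 F [0.2 0.2 0.5] w 0.4
time: 14.47
tool_pos: [606.9, -190.4, 166.3]
tcp_rot: [1.56, 1.571, 0.959]
contact_force: [0.9, -0.5, -0.2]
grip_width: 0.7
top t 14.467 phi -0.7035 cost 1.6 N 4672
scene t 14.517 phi -0.71 cost 34.7 N 4487
t 14.57 tcp [ 606.9 -190.5  166.3] r 228.7 n -103.4 F [ 0.5  0.3 -0.1] w 0.4
```

```bash
python3 -m handwheel '[[[-1.5,-0.3,1.2,0],[-3.5,0,0,0],[-3.5,0,0,0],[0,0.9,-3.6,0],[0,0.9,-3.6,0],[0,0.9,-3.6,0],[0,0.9,-3.6,0],[0,0.9,-3.6,0]]]' 0
python3 -m handwheel '[[[0,0.9,-3.6,0],[0,0.9,-3.6,0],[0,1.5,-2,0],[0,1.5,-2,0],[0,0,0,0],[0,0,0,0]]]' 0
python3 - <<'E'
from rel import *
for n in('top','scene'):
    measure(n); m,p,d=cap(n,'f_'+n+'.png'); np.savez(f'pics/{n}1.npz',p=p,d=d); r,bx,Q=fit(n,m,p,d); print(r,len(Q))
    print(bot.spot_point(n,'front')[:1])
o,R=tool(psi)
E
```

```text
time: 15.23
tool_pos: [490.7, -59.5, 251.3]
tcp_rot: [0.969, 1.57, 0.366]
contact_force: [0.5, 0.8, 0.0]
grip_width: 0.4
time: 15.73
tool_pos: [426.8, 43.1, 251.8]
tcp_rot: [0.411, 1.57, -0.189]
contact_force: [0.8, -1.0, 0.8]
grip_width: 0.6
top t 15.733 phi -0.702 cost 23.9 N 7929
((590.7779541015625, -63.59649658203125), (274.3384094238281, 130.84701538085938), 39.81604766845703) 8707
[{'point': [386.3, 237.5], 'conf': 0.89}]
scene t 15.883 phi -0.7085 cost 33.6 N 4862
((589.6826782226562, -62.48463439941406), (277.62994384765625, 130.58285522460938), 39.93754959106445) 5504
[]
t 16.03 tcp [427.3  41.6 251.1] r 208.8 n 189.4 F [ 0.8  0.7 -0.7] w 0.5
```

View pics/f_top.png

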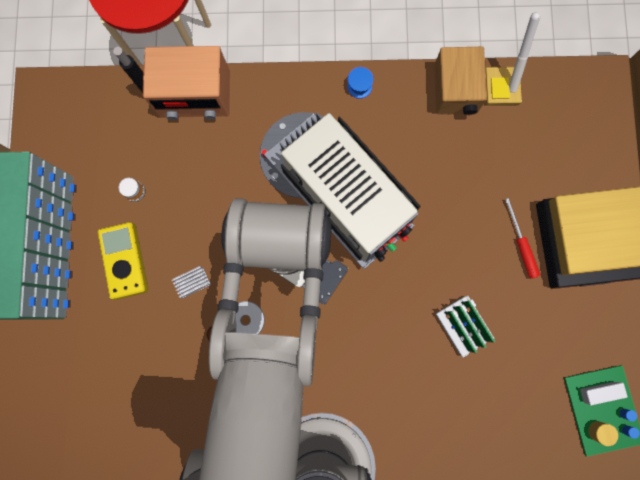

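View pics/f_scene.png

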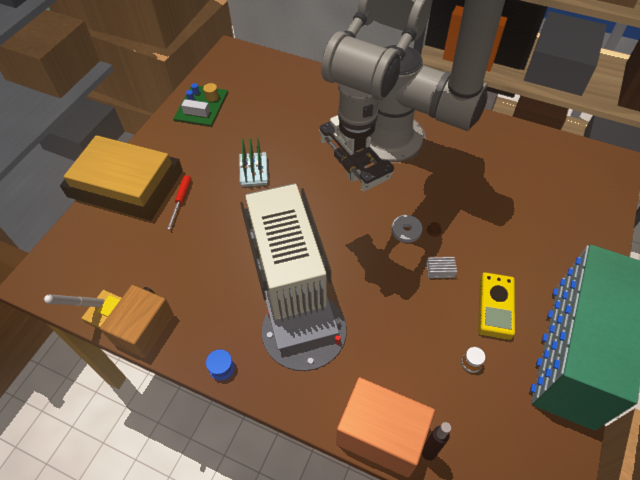

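```bash
sed -i 's/piv=np.array(\[709.9,37.9\]) if n=="top" else np.array(\[708.5,39.5\])/piv=np.array([711.5,36.8]) if n=="top" else np.array([710.4,38.3])/; s/^piv=np.array(\[709.2,38.7\])/piv=np.array([711.0,37.5])/' rel.py
python3 - <<'E'
from rel import *
print(psi);o,R=tool(-.697); togo(-.697,230,108,165,R,o); d,n=frame(-.697); print((R.T@np.array([*n,0])).round(3))
E
```

```text
-0.7227352127813416
t 16.03 tcp [427.3  41.6 251.1] r 214.9 n 185.2 F [ 0.8  0.7 -0.7] w 0.5
to r,n,z 230 108 165 tool cm [ 8.61 -3.52  7.04]
[ 0.     0.267 -0.964]
```

```bash
python3 -m handwheel '[[[0,-1.2,2.35,0],[0,-1.2,2.35,0],[0,-1.12,2.34,0],[2.87,0,0,0],[2.87,0,0,0],[2.87,0,0,0],[0,0,0,0],[0,0,0,0]]]' 0
python3 - <<'E'
from rel import *
measure('top');measure('scene');o,R=tool(-.697);togo(-.697,230,98,165,R,o)
E
```

```text
time: 16.7
tool_pos: [464.5, -26.9, 164.6]
tcp_rot: [-2.78, 1.568, 2.901]
contact_force: [-0.3, -0.2, 1.5]
grip_width: 0.3
top t 16.7 phi -0.6925 cost 33.3 N 5794
scene t 16.75 phi -0.6975 cost 32.8 N 4843
t 16.8 tcp [466.2 -27.  166.8] r 229.1 n 107.7 F [ 0.7  0.7 -0.4] w 0.6
to r,n,z 230 98 165 tool cm [ 0.18 -0.35  0.91]
```

```bash
python3 -m handwheel '[[[0,-0.107,0.386,0],[0,-0.107,0.386,0],[0,-0.03,0.12,0],[0,-0.007,0.024,0],[0,-0.007,0.024,0],[0,-0.007,0.024,0],[0,-0.007,0.024,0],[0,-0.007,0.024,0]]]' 0
python3 -m handwheel '[[[0,-0.007,0.024,0],[0,-0.007,0.024,0],[0,-0.007,0.024,0],[0,-0.007,0.024,0],[0,-0.007,0.024,0],[0,-0.007,0.024,0],[0,-0.007,0.024,0],[0,-0.007,0.024,0]]]' 0
python3 - <<'E'
from rel import *
measure('scene');o,R=tool(-.697)
E
```

```text
time: 17.47
tool_pos: [471.8, -34.5, 165.2]
tcp_rot: [2.782, 1.571, 2.181]
contact_force: [0.0, -0.2, -0.3]
grip_width: -0.0
time: 18.13
tool_pos: [473.1, -36.1, 165.2]
tcp_rot: [1.359, 1.571, 0.758]
contact_force: [0.5, -0.3, -0.6]
grip_width: 0.5
scene t 18.133 phi -0.6975 cost 22.1 N 4837
t 18.18 tcp [473.2 -36.1 165.2] r 229.6 n 96.2 F [ 0.5  0.5 -0.7] w 0.8
```

```bash
python3 -m handwheel '[[[0,-0.025,0.096,0],[0,-0.007,0.024,0],[0,-0.007,0.024,0],[0,-0.007,0.024,0],[0,-0.007,0.024,0],[0,-0.007,0.024,0],[0,-0.007,0.024,0],[0,-0.007,0.024,0]]]' 0
python3 - <<'E'
from rel import *
measure('scene');o,R=tool(-.697)
E
python3 -m handwheel '[[[0,-0.007,0.024,0],[0,-0.007,0.024,0],[0,-0.007,0.024,0],[0,-0.007,0.024,0],[0,-0.007,0.024,0],[0,-0.007,0.024,0]]]' 0
python3 - <<'E'
from rel import *
measure('scene');o,R=tool(-.697)
E
```

```text
time: 18.85
tool_pos: [474.9, -38.2, 165.2]
tcp_rot: [1.076, 1.571, 0.475]
contact_force: [0.1, -0.6, -0.7]
grip_width: 0.3
scene t 18.85 phi -0.6975 cost 28.8 N 4828
t 18.9 tcp [474.9 -38.2 165.2] r 229.6 n 93.5 F [ 0.3 -0.6 -0.7] w 0.6
time: 19.4
tool_pos: [475.8, -39.4, 165.2]
tcp_rot: [2.599, 1.571, 1.997]
contact_force: [-0.2, -0.0, -0.5]
grip_width: 0.2
scene t 19.4 phi -0.6985 cost 20.3 N 4805
t 19.45 tcp [475.8 -39.4 165.2] r 229.7 n 92.0 F [-0.6 -0.4  0.6] w 0.2
```

```bash
python3 -m handwheel '[[[0,-0.007,0.024,0],[0,-0.007,0.024,0],[0,-0.007,0.024,0],[0,-0.007,0.024,0]]]' 0
python3 - <<'E'
from rel import *
measure('scene');o,R=tool(-.697)
E
```

```text
time: 19.78
tool_pos: [476.5, -40.1, 165.2]
tcp_rot: [1.229, 1.571, 0.628]
contact_force: [-0.4, -0.2, -0.0]
grip_width: 0.9
scene t 19.783 phi -0.7065 cost 24.5 N 4832
t 19.83 tcp [476.5 -40.2 165.2] r 229.7 n 91.0 F [0.1 0.  0.4] w 0.3
```

```bash
python3 -m handwheel '[[[0,0.14,-0.48,0],[0,0.27,-0.96,0],[0,0.27,-0.96,0],[0,0,0,0],[0,0,0,0],[0,0,0,0],[0,0,0,0],[0,0,0,0]]]' 0
python3 - <<'E'
from rel import *
measure('scene');measure('top');o,R=tool(-.72)
E
python3 -m handwheel '[[[0,0,0,0],[0,0,0,0],[0,0,0,0],[0,0,0,0],[0,0,0,0],[0,0,0,0],[0,0,0,0],[0,0,0,0]]]' 0
python3 - <<'E'
from rel import *
measure('scene');measure('top');o,R=tool(-.72)
E
```

```text
time: 20.5
tool_pos: [460.7, -21.1, 165.2]
tcp_rot: [0.532, 1.571, -0.07]
contact_force: [-0.3, 0.7, -0.0]
grip_width: 0.6
scene t 20.5 phi -0.716 cost 29.6 N 4851
top t 20.55 phi -0.71 cost 34.3 N 6358
t 20.6 tcp [460.7 -21.1 165.2] r 226.9 n 121.0 F [-0.1  0.3  0.1] w 0.3
time: 21.27
tool_pos: [460.5, -20.9, 165.2]
tcp_rot: [2.325, 1.571, 1.723]
contact_force: [0.4, -0.2, 0.1]
grip_width: 0.6
scene t 21.267 phi -0.7215 cost 30.1 N 4860
top t 21.317 phi -0.7165 cost 36.2 N 6425
t 21.37 tcp [460.5 -20.9 165.2] r 226.8 n 121.3 F [-0.2 -1.7 -0.1] w 0.2
```

```bash
python3 -m handwheel '[[[-2,0.5,-1.5,0],[-2.5,1,-2,0],[-2.5,1.5,-2,0],[0,1.5,-2,0],[0,1.5,0,0],[0,0,0,0],[0,0,0,0],[0,0,0,0]]]' 0
python3 -m handwheel '[[[0,0,0,0],[0,0,0,0],[0,0,0,0],[0,0,0,0],[0,0,0,0],[0,0,0,0],[0,0,0,0],[0,0,0,0]]]' 0 >/dev/null
python3 - <<'E'
from rel import *
for n in('scene','top'):
    measure(n); m,p,d=cap(n,'g_'+n+'.png'); r,bx,Q=fit(n,m,p,d); print(r,np.radians(r[2]),len(Q))
    np.savez(f'pics/{n}2.npz',p=p,d=d)
o,R=tool(psi)
E
```

```text
time: 22.03
tool_pos: [432.4, 70.5, 234.9]
tcp_rot: [-2.258, 1.57, -2.859]
contact_force: [0.1, 0.6, -0.9]
grip_width: 0.5
scene t 22.7 phi -0.722 cost 22.5 N 4870
((592.5269775390625, -65.13623046875), (277.62451171875, 130.65469360351562), 41.326255798339844) 0.721279231202428 5494
top t 22.8 phi -0.717 cost 29.6 N 7904
((593.2664794921875, -66.56047058105469), (273.8396301269531, 131.1586456298828), 41.31523513793945) 0.7210868843926971 8709
t 22.9 tcp [432.7  71.  235.2] r 186.6 n 209.2 F [-0.2  0.6 -0.5] w 0.4
```

View pics/g_top.png

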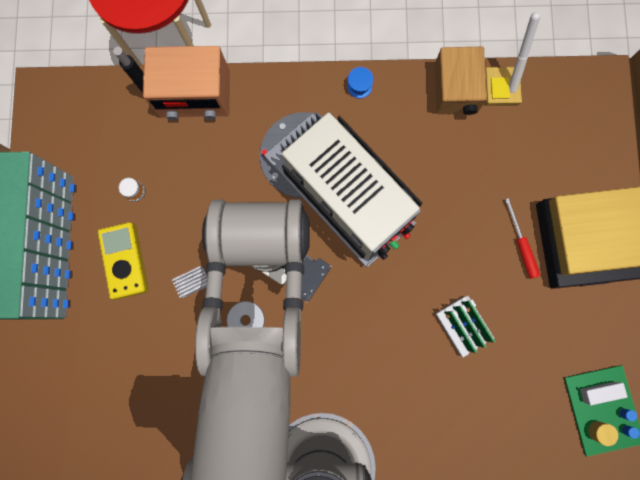

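```bash
for i in 1 2 3 4 5; do python3 -m handwheel '[[[0,0,0,0],[0,0,0,0],[0,0,0,0],[0,0,0,0],[0,0,0,0],[0,0,0,0],[0,0,0,0],[0,0,0,0]]]' 0 >/dev/null; done
python3 - <<'E'
from rel import *
for n in('scene','top'):
    measure(n); m,p,d=cap(n); r,bx,Q=fit(n,m,p,d); print(r,np.radians(r[2]))
tool(psi); print(bot.close_job())
E
```

```text
scene t 26.233 phi -0.722 cost 25.3 N 4850
((592.3853759765625, -65.59332275390625), (278.57342529296875, 129.94921875), 41.30916213989258) 0.7209808905813119
top t 26.333 phi -0.717 cost 29.8 N 7909
((593.286865234375, -66.59658813476562), (273.9395446777344, 131.128173828125), 41.32168960571289) 0.7211995361068074
t 26.43 tcp [432.7  71.  235.2] r 186.6 n 209.2 F [0.5 0.2 0.2] w 0.4
the job is handed in; nothing more can be done
None
```

The supply now points at the middle of the circuit-board stand, stands free and still, and the job was handed in at 26.4 s.

**What I did:** I gave the supply two light pushes on its left rail with shut fingers. I then caught it softly on the other side with a retreating finger, which stopped it dead about 0.026 rad short. One small tap of about 3 mm/s made up the rest, after which I withdrew the arm.

**Aim:** The case edges read −0.721 rad in both the top and scene cameras, against a target of −0.723 rad. The centre line passes about 1.5 mm from the stand's centre.

**Stillness:** Both cameras gave the same angle at 22.7 s and at 26.3 s, so it stood still for more than 3.5 s. The arm was clear of it the whole time.

**Disagreements:**
- A second fit, about an assumed pivot, read −0.717 rad in the top camera and −0.722 rad in the scene camera, so the aim is uncertain by about 0.005 rad.
- The network put the stand's origin 7 to 11 mm away from where the depth points put it. I used the depth points, because they matched in both cameras.

**Contact:** The wrist force I read stayed within sensor noise (under 2 N), though it was only read between moves. Neither the boards nor anything else on the counter was touched, as far as the last top picture shows; the heat sink and knob were partly or fully behind the arm in it.

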